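Unstack the riser blocks and lay the staggered riser

ROBOT

A 6-joint arm with a two-finger parallel gripper is mounted at the origin on a cart in front of the work surface, level with it; the furniture and walls round the work are solid. World frame = base frame: x ahead of the robot, y to its left, z up, the work surface at z = 0. Lengths are in m, angles in rad, forces in N, time in s.
With the tool pointing down it reaches from about 0.35 to 0.85 m from the base axis. Payload 8.1 kg.
Tool frame: the origin (TCP) lies at the centre of the arm's flange, where the gripper is bolted on; the fingertips stand 186 mm ahead of it and the grasp point (between the pads) lies 167 mm ahead of it; z points along the fingers, y is the direction in which the jaws open and shut (so a half turn about z gives the same grasp; the last joint's range is limited). The gripper opens to 93 mm and grips with 3 to 60 N. Pads are 15 mm wide; open, the fingers measure 128 mm over their backs; the gripper's body (75 mm by 188 mm) begins 65 mm behind the grasp point.
Start: joints at [-1.248, 0.13, 1.488, -0, 1.523, -0.085], TCP at [0.238, -0.551, 0.405] pointing down, gripper open.
Joint ranges: [-2.96, 2.96], [-0.89, 2.26], [0.02, 2.5], [-1.34, 4.48], [0, 2.73], [-2.66, 2.66]. Speed limits (rad/s): [2.39, 2.39, 2.79, 3.14, 3.14, 3.14].

INTERFACE

Orientations are given as a rotation vector (axis times angle).
In Python, from plant import robot, viewer, order gives the robot as it stands.
- The arm moves only by the tool apply_moves, never from a script. Its argument "deltas" is a list of rows, each a list of 3 entries, a list of its own where there are three numbers: the finger opening in mm, from 0 to 93, then the shift along the tool's x, y, z in mm, then the turn about the tool's z in rad. In form: [[grip, [dx, dy, dz], yaw], ...]. A call has 1 to 5 rows; each row shifts and turns the commanded pose from where the row before left it, along the tool's axes as they then stand; what a row does not reach is not made up. A row lasts 1/8 s, in which the tool goes at most 62.5 mm and 10.7 degrees, less where a joint would pass 70% of its speed; a pose out of reach is approached as far as the arm can. A call is refused whole if a number of a shift passes 62.5 or a number of a turn 0.188, either way. A call with a gripper value outside its range is refused whole. The fingers move at their own pace and stop on an object; "grip_force" is the grip in N (left out, the last holds). Time passes only in rows, so rows that do not move let the fingers close. It gives the time, the measured TCP pose, the force and the opening at its end, in the units of the state.
- robot.read_state(): the state, without advancing time (a new reading comes with each control period).
- viewer.read_camera(name): name is "side" or "top"; returns the picture (384x512x3 uint8, blue, green, red); there is no depth.
- viewer.get_calibration(name): a dict with "fx", "fy", "cx", "cy" (pixels), "distortion" ([k1, k2, p1, p2, k3] as OpenCV has them; the pictures are not rectified), "R" (3x3) and "t" (3): a world point X has camera coordinates R X + t. Camera axes: x right, y down, z forward; pixel columns grow to the right and rows downward; lengths in m; the calibration is good to about 2 mm. A picture is of the moment at which its call begins. get_calibration takes no time and is no camera call.
- order.close_job(): hands the job in, once; it reports no verdict.
The state is a dict: "t": time; "q": joint angles; "dq": joint speeds; "joint_torque": joint torques, N m; "tool_pos": TCP position; "orientation": TCP orientation; "force": force on the tool from outside, world axes, zero at the start; "wrist_torque": the same for the moment, N m; "opening": finger opening in m.
Only numpy, scipy, OpenCV 4.12 (cv2) and the standard library are available. Lean on these libraries where they do the work, as an engineer would, in place of code of your own. Each camera call takes 0.05 s, during which the arm holds its last target. There are 200 camera calls.

TASK

Take the pile of riser blocks apart: stand the small bottle upright in the middle of the round coaster and build the riser on the grey base plate - the middle-length block on its long pad, the short block on its short pad, both squarely along the plate, and the long block on top of the two, centred over the plate so that it bridges the joint. Keep the bottle upright throughout, and leave the beaker and the tape roll where they are.

Things in the scene. Friction and masses are not known exactly. Their poses are not given: they have to be found in the camera images.
- block_long: plain aluminium riser block 130 mm long (its x axis), 40 mm wide (y), 30 mm high (z), rounded edges, two dark bolt holes marked in its top; 0.4 kg nominal. Origin at the centre of its underside. Bottom of the pile, on the table.
- block_mid: plain aluminium riser block 80 mm long (its x axis), 40 mm wide (y), 30 mm high (z), rounded edges, two dark bolt holes marked in its top; 0.25 kg nominal. Origin at the centre of its underside. Lies lengthwise on the long block, up to 15 mm off its centre and a few degrees askew.
- block_short: plain aluminium riser block 50 mm long (its x axis), 40 mm wide (y), 30 mm high (z), rounded edges, two dark bolt holes marked in its top; 0.16 kg nominal. Origin at the centre of its underside. Lies lengthwise on the middle-length block, near its centre, a few degrees askew.
- bottle: small round white bottle with a screw cap (fixed), 28 mm in diameter, 62 mm high, standing on the short block. Origin at the centre of its underside, z up its axis. Take it round the body, from above.
- base_plate: fixed grey plate 152 (x) x 56 (y) x 6 mm at any yaw; origin: centre of its underside. On it two black pads 2 mm thick (top 8 mm above the table), 36 mm wide: long pad, 76 mm, centred at x = -29 mm, for the middle block; short pad, 46 mm, at x = +44 mm, for the short block (blocks then stand 8 mm apart). The long block lies on both, centred over the origin, underside 38 mm above the table.
- coaster: fixed round coaster, dark rim and cork face, 60 mm in diameter, 6 mm high, flat on top. Origin at the centre of its underside.
- beaker: bystander: small glass beaker, 47 mm in diameter, 56 mm high, near the work. Origin at the centre of its underside.
- tape_roll: bystander: roll of white tape lying flat, 54 mm in diameter, 12 mm high, near the work. Origin at the centre of its underside.
Mind the look-alikes: they are no part of the job. What is shaped like the block_short but blue or purple is not meant.

How it is judged:
At the end, for the whole second after the job is handed in: Bottle upright on the coaster, within 14 mm of its centre; middle and short blocks on their pads, within 11 mm of the pad centres along and across; long block on both, within 14 mm along and 12 mm across of the plate's centre; blocks flat, along the plate within 0.17 rad; all at rest (horizontal distance between bottle and coaster below 0.014 m and angle between bottle's own z axis and vertical below 0.1 rad and height (world z) of bottle between 0.002 and 0.01 m and linear speed of each of bottle, block_mid, block_short, block_long below 0.02 m/s and angular speed of each of bottle, block_mid, block_short, block_long below 0.2 rad/s and x of block_mid in the frame of base_plate between -0.04 and -0.018 m and y of block_mid in the frame of base_plate between -0.011 and 0.011 m and z of block_mid in the frame of base_plate between 0.003 and 0.013 m and angle between the x axis of each of block_mid, block_short, block_long and the x axis of base_plate, either way round below 0.17 rad and angle between each of block_mid, block_short, block_long's own z axis and vertical below 0.08 rad and x of block_short in the frame of base_plate between 0.033 and 0.055 m and y of block_short in the frame of base_plate between -0.011 and 0.011 m and z of block_short in the frame of base_plate between 0.003 and 0.013 m and x of block_long in the frame of base_plate between -0.014 and 0.014 m and y of block_long in the frame of base_plate between -0.012 and 0.012 m and z of block_long in the frame of base_plate between 0.033 and 0.043 m); the robot touches nothing.
It fails at once if the bottle is tipped by more than 0.7 rad (angle between bottle's own z axis and vertical above 0.7 rad).
It fails at once if the beaker or the tape roll is moved by more than 25 mm (distance of any of beaker, tape_roll from where it was at the start of the episode above 0.025 m).
It also fails if it takes over 128 s, if anything falls off the work surface, if the arm or the gripper's body presses on something with over 40 N, if the wrist force passes 120 N, or if a joint passes its speed limit or range.

## Working session

There is one attempt and no reset: what is moved stays moved. The work goes in short steps, Python scripts to look and compute and a tool call to move; the robot and the scene stay as the last step left them, time stands still between calls to the robot, and variables do not carry over. Pictures are saved under pics/ and viewed, about 12 in all and at most 16, crops included, and the job is handed in when it is done.

Besides the shell and the picture viewer there is one more tool, called as a command line: name --argument value ..., lists and objects as JSON in quotes. apply_moves: Moves the arm, as the interface text tells. Its arguments: {"type":"object","properties":{"deltas":{"type":"array"},"grip_force":{"type":"number"}},"required":["deltas"]}

```bash
mkdir -p pics; python3 - <<'E'
from plant import robot, viewer, order
import cv2
for n in("top","side"):
    im=viewer.read_camera(n); cv2.imwrite(f"pics/{n}0.png",im)
    c=viewer.get_calibration(n); print(n,c)
print(robot.read_state())
E
```

```text
top {'fx': 359.0356475930617, 'fy': 359.0356475930617, 'cx': 252.19742980468695, 'cy': 184.73650520713716, 'distortion': array([-0.0140184,  0.       ,  0.       ,  0.       ,  0.       ]), 'R': array([[-2.15974044e-02, -9.99759424e-01, -3.82693232e-03],
       [-9.86551762e-01,  2.19320857e-02, -1.61971001e-01],
       [ 1.62015968e-01,  2.77313613e-04, -9.86788097e-01]]), 't': array([-0.25551259,  0.47473623,  0.86223975])}
side {'fx': 471.28380623153396, 'fy': 471.28380623153396, 'cx': 255.84491930157517, 'cy': 196.3474316238073, 'distortion': array([0.03833361, 0.        , 0.        , 0.        , 0.        ]), 'R': array([[-0.987662  , -0.15597486,  0.01398626],
       [-0.08412774,  0.45313372, -0.887464  ],
       [ 0.13208443, -0.8776911 , -0.46066477]]), 't': array([0.43537514, 0.26308275, 0.63007557])}
{'t': 0.1, 'q': array([-1.24842509e+00,  1.31066691e-01,  1.48916055e+00, -3.08016341e-05,
        1.52299586e+00, -8.54114372e-02]), 'dq': array([-6.06484165e-05, -2.29467335e-03, -2.28152049e-03,  6.16718319e-04,
        7.78216077e-04, -1.06470447e-03]), 'joint_torque': array([ 1.14805727e-03, -5.61340249e+01, -4.93095946e+01,  7.70988688e-02,
        2.92257615e-02, -4.84795419e-05]), 'tool_pos': array([ 0.23788862, -0.55060292,  0.40380882]), 'orientation': array([-3.07493552e+00, -6.35789877e-01,  3.50535297e-04]), 'force': array([ 0.03654659,  0.32966706, -0.31762965]), 'wrist_torque': array([ 0.01502195, -0.01070387, -0.01802695]), 'opening': 0.09297483694253053}
```

View pics/top0.png

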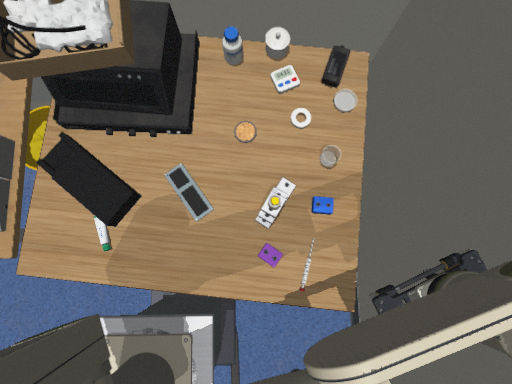

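View pics/side0.png

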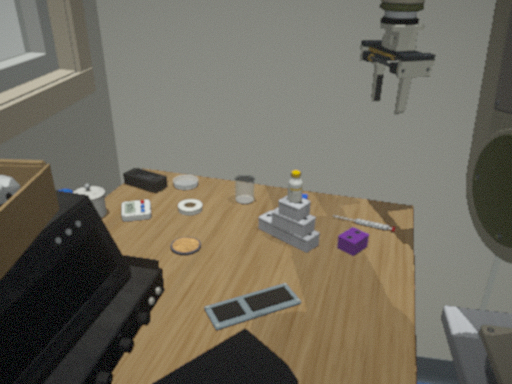

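Top picture: pile at about (276,202) with the yellow-capped bottle, plate at (189,192), coaster (245,132), beaker (331,157) and tape roll (301,118). The look-alikes are the blue block at (323,205) and the purple one at (270,255). The short block meant is the plain aluminium one in the pile under the bottle. I'll confirm that in enlarged crops.

```bash
python3 - <<'E'
import cv2,numpy as np
t=cv2.imread("pics/top0.png");s=cv2.imread("pics/side0.png")
a=cv2.resize(t[155:235,155:315],None,fx=5,fy=5,interpolation=cv2.INTER_CUBIC) # x0=155,y0=155
cv2.imwrite("pics/crop_top.png",a)
b=cv2.resize(s[160:260,250:380],None,fx=6,fy=6,interpolation=cv2.INTER_CUBIC)
cv2.imwrite("pics/crop_side.png",b)
E
```

```text
(no output)
```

View pics/crop_top.png

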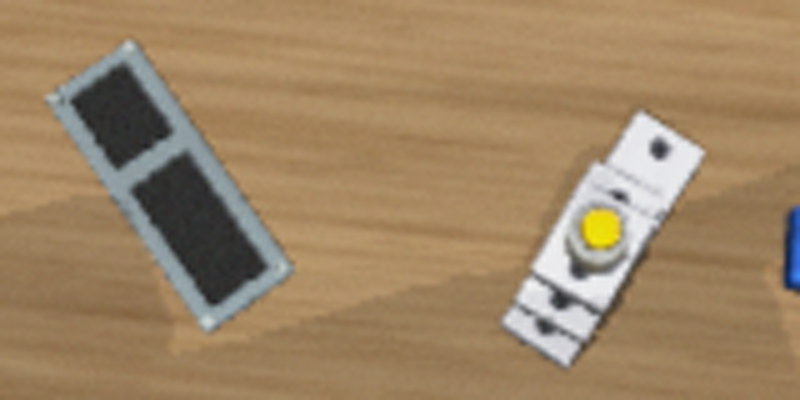

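View pics/crop_side.png

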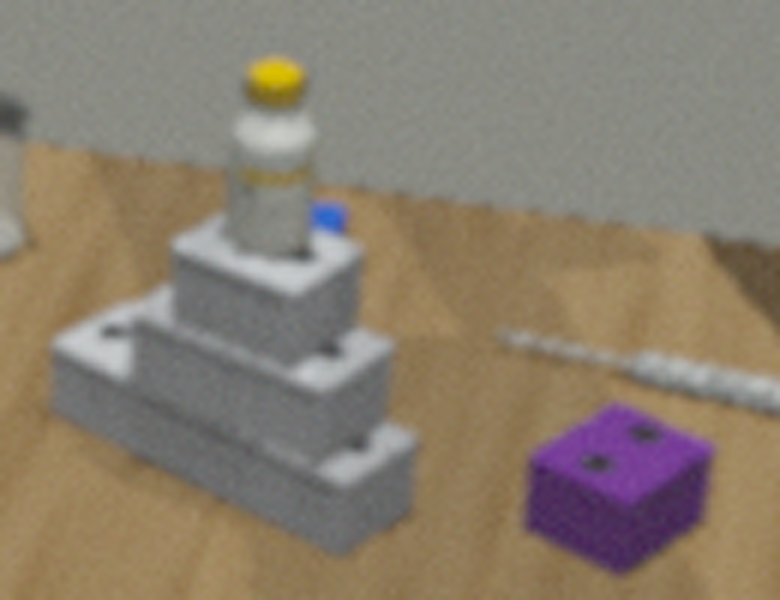

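The crops confirm it: plain aluminium short block directly under the bottle, blue and purple blocks stand apart. Now measuring.

```bash
cat > h.py <<'E'
import cv2,numpy as np
from plant import robot,viewer,order
from scipy.optimize import least_squares
from scipy.spatial.transform import Rotation as Rn
CAL={n:viewer.get_calibration(n) for n in("top","side")}
def K(c): return np.array([[c["fx"],0,c["cx"]],[0,c["fy"],c["cy"]],[0,0,1]])
def proj(n,P):
    c=CAL[n]; return cv2.projectPoints(np.array(P,float).reshape(-1,3),cv2.Rodrigues(c["R"])[0],c["t"],K(c),c["distortion"])[0].reshape(-1,2)
def ray(n,px,z):
    c=CAL[n]; u=cv2.undistortPoints(np.array(px,float).reshape(-1,1,2),K(c),c["distortion"]).reshape(-1,2)
    d=np.c_[u,np.ones(len(u))]@c["R"]; o=-c["R"].T@c["t"]
    return o+d*((z-o[2])/d[:,2])[:,None]
def fit(obs,p0):
    "obs: list of (cam, local xyz, px); returns x,y,yaw"
    def f(p):
        r=Rn.from_euler('z',p[2]).as_matrix()
        return np.concatenate([proj(n,r@np.array(l)+[p[0],p[1],0])[0]-px for n,l,px in obs])
    s=least_squares(f,p0,loss='soft_l1'); return s.x,np.abs(s.fun).reshape(-1,2).max(1).round(1)
def up(pts,s,x0,y0): return [((u+.5)/s-.5+x0,(v+.5)/s-.5+y0) for u,v in pts]
def tool():
    s=robot.read_state(); R=Rn.from_rotvec(s["orientation"]).as_matrix(); return s,R
def go(x,y,ztcp=None,yaw=None):
    "needed tool shift (mm, current tool axes) and turn about tool z; yaw = jaw (y) axis world angle mod pi"
    s,R=tool(); z=s["tool_pos"][2] if ztcp is None else ztcp
    d=R.T@(np.array([x,y,z])-s["tool_pos"])*1000
    j=np.arctan2(R[1,1],R[0,1]); tw=None
    if yaw is not None: tw=-((yaw-j+np.pi/2)%np.pi-np.pi/2)
    print("t",s["t"],"pos",s["tool_pos"].round(4),"jaw",round(j,3),"q6",s["q"][5].round(2),"tilt",R[2].round(3),"open",round(s["opening"],4),"F",s["force"].round(1),"-> shift",d.round(1),"turn",tw)
E
cat > m.py <<'E'
from h import *
t=cv2.imread("pics/top0.png")
L=lambda a,b,z:[(a,b,z),(a,-b,z),(-a,-b,z),(-a,b,z)]
def show(nm,r): print(nm,r[0].round(4),r[1])
# plate: short-pad end is +x
pc=up([(132,41),(50,98),(207,330),(292,268)],5,155,155)
w=ray("top",pc,.006); print(w.round(4))
ax=(w[0]+w[1]-w[2]-w[3])[:2]; y0=np.arctan2(ax[1],ax[0])
# order corners: +x end left/right
ob=[]
R=Rn.from_euler('z',y0).as_matrix(); c=w.mean(0)
for p,q in zip(w,pc):
    l=R.T@(p-c); ob.append(("top",(np.sign(l[0])*.076,np.sign(l[1])*.028,.006),q))
show("plate",fit(ob,[c[0],c[1],y0]))
def block(nm,hl,z,pts,side):
    px=up(pts,5,155,155); w=ray("top",px,z)
    return w
tp=up([(640,110),(705,153),(568,367),(502,322)],5,155,155)
w=ray("top",tp,.03);print("long",w.round(4))
ax=(w[0]+w[1]-w[2]-w[3])[:2]; y0=np.arctan2(ax[1],ax[0]); c=w.mean(0)
def obs(cam,px,hl,z,sg): return [(cam,(sx*hl,sy*.02,z),q) for q,(sx,sy) in zip(px,sg)]
S=lambda p:up(p,6,250,160)
# +x = upper end in top view; +y = left in top view
show("long",fit(obs("top",tp,.065,.03,[(1,1),(1,-1),(-1,-1),(-1,1)])+obs("side",S([(52,345),(345,468),(417,440)]),.065,.03,[(1,1),(-1,1),(-1,-1)]),[c[0],c[1],y0]))
show("mid",fit(obs("top",up([(597,163),(664,215),(585,343),(518,297)],5,155,155),.04,.06,[(1,1),(1,-1),(-1,-1),(-1,1)])+obs("side",S([(135,320),(320,388),(394,342)]),.04,.06,[(1,1),(-1,1),(-1,-1)]),[c[0],c[1],y0]))
show("short",fit(obs("top",up([(597,163),(662,212),(597,316),(531,272)],5,155,155),.025,.09,[(1,1),(1,-1),(-1,-1),(-1,1)])+obs("side",S([(173,243),(295,292),(362,248)]),.025,.09,[(1,1),(-1,1),(-1,-1)]),[c[0],c[1],y0]))
cap=up([(600,228)],5,155,155); print("cap@152",ray("top",cap,.152).round(4))
cs=S([(276,70)]); print("cap side",ray("side",cs,.152).round(4))
hsv=cv2.cvtColor(t,cv2.COLOR_BGR2HSV)[115:150,228:262]
m=((hsv[...,2]<95)|((hsv[...,1]>140)&(hsv[...,2]>180))).astype(np.uint8)
n,lab,st,ce=cv2.connectedComponentsWithStats(m); k=1+st[1:,4].argmax(); 
pts=cv2.findNonZero((lab==k).astype(np.uint8)); e=cv2.fitEllipse(cv2.convexHull(pts)); print("coaster",e,ray("top",[(e[0][0]+228,e[0][1]+115)],.006).round(4))
for nm,q,z in(("beaker",(331,157),.03),("tape",(301,118),.012),("blue",(323,205),.03),("purple",(270,255),.03)): print(nm,ray("top",[q],z).round(3))
s,R=tool(); print(R.round(3))
E
python3 m.py
```

```text
[[ 0.5369 -0.08    0.006 ]
 [ 0.5073 -0.0373  0.006 ]
 [ 0.3845 -0.12    0.006 ]
 [ 0.4154 -0.1637  0.006 ]]
plate [ 0.4612 -0.1001  0.6018] [1.1 1.3 0.7 1. ]
long [[ 0.4896 -0.3435  0.03  ]
 [ 0.4667 -0.3756  0.03  ]
 [ 0.3607 -0.3032  0.03  ]
 [ 0.3837 -0.271   0.03  ]]
long [ 0.4259 -0.323  -0.6055] [0.4 0.5 0.3 0.6 1.8 1.6 1.5]
mid [ 0.4152 -0.3136 -0.591 ] [0.6 2.2 1.1 1.7 3.3 0.7 1. ]
short [ 0.4156 -0.3143 -0.5752] [2.6 1.7 1.1 1.2 1.4 1.1 1. ]
cap@152 [[ 0.4152 -0.3138  0.152 ]]
cap side [[ 0.4162 -0.3098  0.152 ]]Traceback (most recent call last):
  File "m.py", line 32, in <module>
    pts=cv2.findNonZero((lab==k).astype(np.uint8)); e=cv2.fitEllipse(cv2.convexHull(pts)); print("coaster",e,ray("top",[(e[0][0]+228,e[0][1]+115)],.006).round(4))
                                                      ~~~~~~~~~~~~~~^^^^^^^^^^^^^^^^^^^^^
cv2.error: OpenCV(4.12.0) /io/opencv/modules/imgproc/src/shapedescr.cpp:361: error: (-201:Incorrect size of input array) There should be at least 5 points to fit the ellipse in function 'fitEllipseNoDirect'
```

```bash
python3 - <<'E'
s=open('m.py').read()
i=s.index("m=((hsv");j=s.index("for nm,q,z in((")
s=s[:i]+'''
for n,(a,b,c,d) in (("top",(115,150,228,262)),("side",(230,262,165,207))):
    g=cv2.GaussianBlur(cv2.imread(f"pics/{n}0.png"),(0,0),1)[a:b,c:d].astype(int); bg=np.median(np.r_[g[0],g[-1],g[:,0],g[:,-1]],0)
    m=(np.abs(g-bg).sum(2)>60).astype(np.uint8); cn=max(cv2.findContours(m,0,1)[0],key=cv2.contourArea); (x,y),wh,_=cv2.fitEllipse(cv2.convexHull(cn)); print("coaster",n,x+c,y+b*0+a,wh,ray(n,[(x+c,y+a)],.005).round(4))
'''+s[j:]
open('m.py','w').write(s)
E
python3 m.py|sed -n '/coaster/,$p'; python3 -c "
from h import *
go(.4155,-.312,.35,-.59+np.pi/2)"
```

```text
coaster top 245.21017265319824 131.10915565490723 (15.525636672973633, 16.99806785583496) [[ 0.6199 -0.2503  0.005 ]]
coaster side 185.2264633178711 243.72486305236816 (10.725553512573242, 22.255149841308594) [[ 0.6211 -0.2497  0.005 ]]
beaker [[ 0.538 -0.469  0.03 ]]
tape [[ 0.651 -0.4    0.012]]
blue [[ 0.415 -0.442  0.03 ]]
purple [[ 0.295 -0.306  0.03 ]]
[[ 0.918  0.397 -0.001]
 [ 0.397 -0.918  0.002]
 [ 0.    -0.002 -1.   ]]
t 0.1 pos [ 0.2379 -0.5506  0.4038] jaw -1.163 q6 -0.09 tilt [ 0.    -0.002 -1.   ] open 0.093 F [ 0.   0.3 -0.3] -> shift [ 257.7 -148.5   54.1] turn 0.997784258602854
```

```bash
cat >> h.py <<'E'
def plan(wps,grip,dmax=58,tmax=.18):
    "wps: (x,y,z,jaw or None[,dmax]); prints tool-axis rows to type in"
    s,R=tool(); p=s["tool_pos"].copy(); rows=[]
    for w in wps:
        tgt=np.array(w[:3]); dm=w[4] if len(w)>4 else dmax
        j=np.arctan2(R[1,1],R[0,1]); tw=0 if w[3] is None else -((w[3]-j+np.pi/2)%np.pi-np.pi/2)
        n=max(1,int(np.ceil(max(np.linalg.norm(tgt-p)/dm*1000,abs(tw)/tmax))))
        for k in range(n):
            step=(R.T@((tgt-p)/(n-k))*1000).round(1); a=round(tw/n,3)
            rows.append([grip,step.tolist(),a]); p=p+R@step/1000; R=R@Rn.from_euler('z',a).as_matrix()
    go(*p)
    for k in range(0,len(rows),5): print(rows[k:k+5])
E
python3 -c "
from h import *
plan([(.4155,-.312,.36,.98),(.4155,-.312,.286,None,25)],60)"
```

```text
t 0.1 pos [ 0.2379 -0.5506  0.4038] jaw -1.163 q6 -0.09 tilt [ 0.    -0.002 -1.   ] open 0.093 F [ 0.   0.3 -0.3] -> shift [ 257.7 -148.5  118.1] turn None
[[60, [42.9, -24.8, 7.3], np.float64(0.166)], [60, [38.3, -31.5, 7.4], np.float64(0.166)], [60, [32.5, -37.4, 7.3], np.float64(0.166)], [60, [25.9, -42.3, 7.4], np.float64(0.166)], [60, [18.6, -45.9, 7.3], np.float64(0.166)]]
[[60, [10.7, -48.4, 7.4], np.float64(0.166)], [60, [0.0, 0.0, 24.7], 0.0], [60, [0.1, 0.0, 24.6], 0.0], [60, [0.0, 0.0, 24.7], 0.0]]
```

apply_moves --deltas '[[60,[43,-25,7],0.166],[60,[38,-31.5,7],0.166],[60,[32.5,-37.5,7],0.166],[60,[26,-42,7],0.166],[60,[18.5,-46,7],0.166]]' --grip_force 15

```text
t: 0.72
tool_pos: [0.3863, -0.3505, 0.3691]
orientation: [-3.07, 0.667, 0.001]
force: [0.2, -0.7, 0.6]
opening: 0.06
```

apply_moves --deltas '[[60,[11,-48.5,7],0.166],[60,[0,0,0],0],[60,[0,0,0],0]]'

```text
t: 1.1
tool_pos: [0.4154, -0.3124, 0.3626]
orientation: [3.008, -0.906, -0.001]
force: [0.3, -0.6, -0.2]
opening: 0.0599
```

```bash
python3 -c "
from h import *
im=viewer.read_camera('side');t=viewer.read_camera('top')
cv2.imwrite('pics/s1.png',np.hstack([cv2.resize(im[60:280,220:400],None,fx=2.2,fy=2.2),cv2.resize(t[120:340,200:380],None,fx=2.2,fy=2.2)]))
plan([(.4155,-.312,.284,.98,20)],60)"
```

```text
t 1.2 pos [ 0.415  -0.3132  0.3629] jaw -2.159 q6 1.41 tilt [ 0.  0. -1.] open 0.06 F [-0.6 -0.5 -0.2] -> shift [-0.3 -1.3 78.9] turn None
[[60, [-0.1, -0.3, 19.7], np.float64(0.001)], [60, [-0.1, -0.3, 19.7], np.float64(0.001)], [60, [-0.0, -0.3, 19.7], np.float64(0.001)], [60, [-0.1, -0.4, 19.8], np.float64(0.001)]]
```

View pics/s1.png

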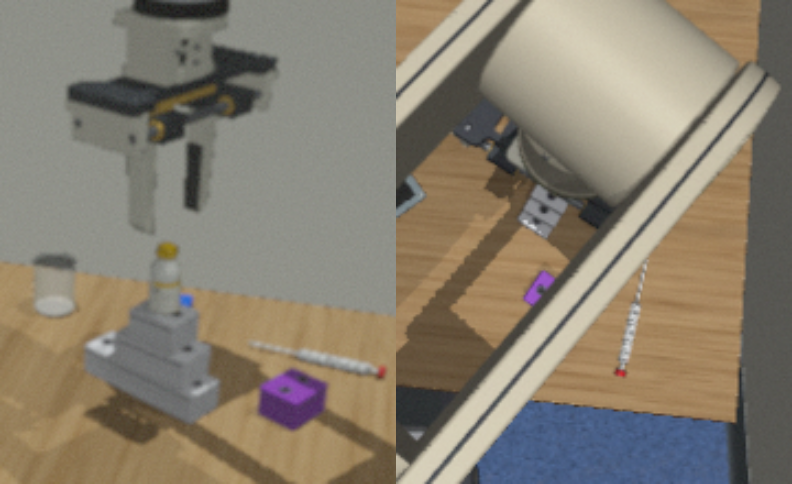

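The bottle sits between and below the open fingers (side view at about (165,280) in the crop), and jaw alignment is right. Descend, then grip gently.

apply_moves --deltas '[[60,[0,0,20],0],[60,[0,-1,20],0],[60,[0,0,20],0],[60,[0,0,19],0],[60,[0,0,0],0]]'

```text
t: 1.82
tool_pos: [0.4152, -0.3115, 0.282]
orientation: [-3.005, 0.911, 0.005]
force: [-0.2, 0.7, -0.7]
opening: 0.06
```

apply_moves --deltas '[[44,[0,0,0],0],[36,[0,0,0],0],[30,[0,0,0],0],[20,[0,0,0],0],[20,[0,0,0],0]]' --grip_force 15

```text
t: 2.45
tool_pos: [0.4163, -0.3115, 0.2843]
orientation: [3.006, -0.91, 0.001]
force: [-1.0, 0.2, 3.4]
opening: 0.0275
```

apply_moves --deltas '[[20,[0,0,0],0],[20,[0,0,-10],0],[20,[0,0,-20],0],[20,[0,0,-30],0],[20,[0,0,0],0]]'

```text
t: 3.08
tool_pos: [0.4168, -0.312, 0.3468]
orientation: [3.005, -0.91, 0.007]
force: [0.2, 0.5, 0.1]
opening: 0.0276
```

```bash
python3 -c "
from h import *
print(robot.read_state()['opening'])
im=viewer.read_camera('side')
cv2.imwrite('pics/s2.png',cv2.resize(im[60:280,220:400],None,fx=2.5,fy=2.5))
plan([(.6205,-.250,.34,None,45),(.6205,-.25,.21,None,30)],20)"
```

```text
0.027648091013479925
t 3.125 pos [ 0.4165 -0.3116  0.345 ] jaw -2.159 q6 1.42 tilt [ 0.003  0.    -1.   ] open 0.0275 F [ 1.1 -0.6 -0.1] -> shift [ 135.2 -164.5  135.3] turn None
[[20, [27.1, -32.9, 1.1], 0.0], [20, [27.1, -32.9, 1.0], 0.0], [20, [27.1, -32.9, 1.1], 0.0], [20, [27.1, -32.9, 1.0], 0.0], [20, [27.1, -32.9, 1.1], 0.0]]
[[20, [-0.1, -0.0, 26.0], 0.0], [20, [-0.0, -0.0, 26.0], 0.0], [20, [-0.1, -0.0, 26.0], 0.0], [20, [-0.0, -0.0, 26.0], 0.0], [20, [-0.1, -0.0, 26.0], 0.0]]
```

View pics/s2.png

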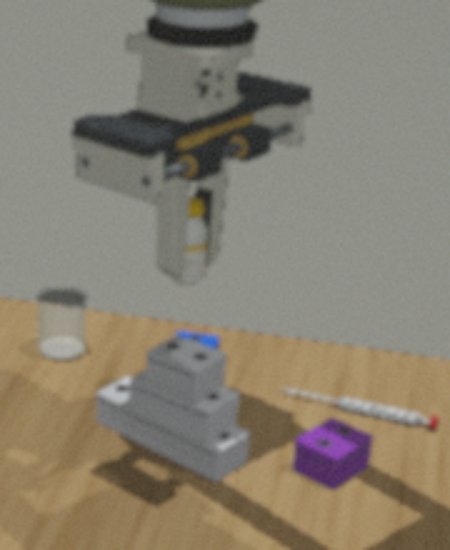

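Bottle held upright, pile undisturbed. To the coaster.

apply_moves --deltas '[[20,[20,-25,0],0],[20,[30,-36,1],0],[20,[30,-36,1],0],[20,[30,-36,1],0],[20,[25,-31.5,1],0]]'

```text
t: 3.75
tool_pos: [0.6208, -0.2485, 0.3376]
orientation: [-3.006, 0.91, 0.004]
force: [0.0, -0.0, 0.2]
opening: 0.0274
```

apply_moves --deltas '[[20,[0,0,0],0],[20,[0,0,30],0],[20,[0,0,35],0],[20,[0,0,30],0],[20,[0,0,20],0]]'

```text
t: 4.38
tool_pos: [0.6182, -0.2493, 0.2218]
orientation: [-3.006, 0.911, 0.006]
force: [0.6, -0.3, -0.6]
opening: 0.0275
```

```bash
python3 -c "
from h import *
im=viewer.read_camera('side')
cv2.imwrite('pics/s3.png',cv2.resize(im[130:290,120:280],None,fx=3.5,fy=3.5))
plan([(.6205,-.250,.203,None,45)],20)"
```

```text
t 4.425 pos [ 0.6176 -0.249   0.2194] jaw -2.16 q6 1.7 tilt [-0.006  0.001 -1.   ] open 0.0272 F [-1.3  1.  -2.1] -> shift [ 3.1 -0.8 16.4] turn None
[[20, [3.1, -0.8, 16.4], 0.0]]
```

View pics/s3.png

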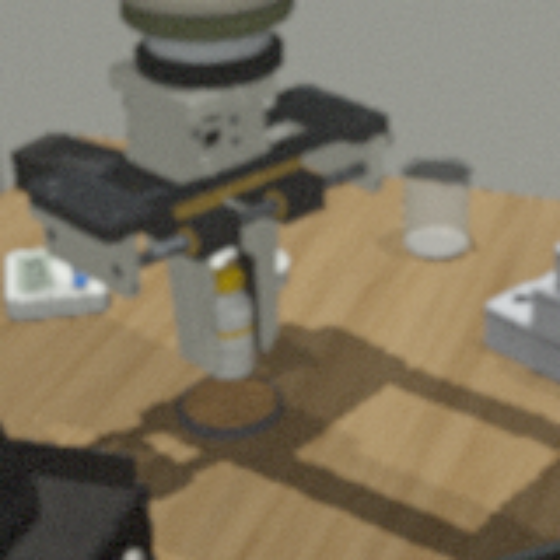

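Bottle centred a little above the coaster (bottle foot at (234,375), coaster (231,405) in the crop). Set it down and let go.

apply_moves --deltas '[[20,[1,0,10],0],[20,[0,0,6],0],[20,[0,0,2.5],0],[20,[0,0,1],0],[20,[0,0,0],0]]'

```text
t: 5.05
tool_pos: [0.6207, -0.2501, 0.2057]
orientation: [3.007, -0.911, 0.001]
force: [0.1, -0.4, 0.8]
opening: 0.0273
```

```bash
python3 -c "
from h import *
plan([(.6205,-.250,.203,None,45)],20)"
```

```text
t 5.05 pos [ 0.6207 -0.2501  0.2057] jaw -2.159 q6 1.7 tilt [ 0.001 -0.    -1.   ] open 0.0273 F [ 0.1 -0.4  0.8] -> shift [-0.2  0.1  2.7] turn None
[[20, [-0.2, 0.1, 2.7], 0.0]]
```

apply_moves --deltas '[[20,[0,0,1.5],0],[20,[0,0,1.5],0],[20,[0,0,1.5],0],[20,[0,0,1],0],[20,[0,0,0],0]]'

```text
t: 5.68
tool_pos: [0.6206, -0.25, 0.2003]
orientation: [3.007, -0.911, -0.0]
force: [-3.2, 0.9, 5.3]
opening: 0.0273
```

```bash
python3 -c "
from h import *
go(.6205,-.25,.2)"
```

```text
t 5.675 pos [ 0.6206 -0.25    0.2003] jaw -2.159 q6 1.7 tilt [-0.  0. -1.] open 0.0273 F [-3.2  0.9  5.3] -> shift [-0.1  0.   0.3] turn None
```

Contact (5 N). Release, lift.

apply_moves --deltas '[[32,[0,0,0],0],[40,[0,0,0],0],[50,[0,0,0],0],[55,[0,0,0],0],[60,[0,0,-15],0]]'

```text
t: 6.3
tool_pos: [0.6198, -0.2496, 0.2136]
orientation: [-3.006, 0.911, 0.005]
force: [0.4, 0.6, 1.2]
opening: 0.0586
```

apply_moves --deltas '[[60,[0,0,-40],0],[60,[0,0,-50],0],[60,[0,0,-40],0],[60,[0,0,0],0]]'

```text
t: 6.8
tool_pos: [0.6219, -0.2506, 0.3518]
orientation: [3.005, -0.91, 0.016]
force: [0.2, 0.7, -0.7]
opening: 0.06
```

```bash
python3 -c "
from h import *
im=viewer.read_camera('side');t=viewer.read_camera('top')
cv2.imwrite('pics/t4.png',t);cv2.imwrite('pics/s4f.png',im)
cv2.imwrite('pics/s4.png',np.vstack([cv2.resize(im[170:270,150:370],None,fx=3,fy=3),cv2.resize(t[150:240,150:370],None,fx=3,fy=3)]))
plan([(.4155,-.314,.34,.996),(.4155,-.314,.25,.996,25)],60)"
```

```text
t 6.9 pos [ 0.6206 -0.25    0.346 ] jaw -2.159 q6 1.7 tilt [ 0.002 -0.    -1.   ] open 0.0599 F [ 0.1  0.9 -0.8] -> shift [-135.3  167.1   95.7] turn None
[[60, [-33.8, 41.8, 1.4], np.float64(-0.003)], [60, [-33.9, 41.6, 1.4], np.float64(-0.003)], [60, [-34.1, 41.6, 1.5], np.float64(-0.003)], [60, [-34.1, 41.4, 1.4], np.float64(-0.003)], [60, [-0.1, 0.0, 22.5], np.float64(-0.0)]]
[[60, [-0.0, 0.0, 22.5], np.float64(-0.0)], [60, [-0.1, 0.0, 22.5], np.float64(-0.0)], [60, [-0.0, 0.1, 22.5], np.float64(-0.0)]]
```

View pics/s4.png

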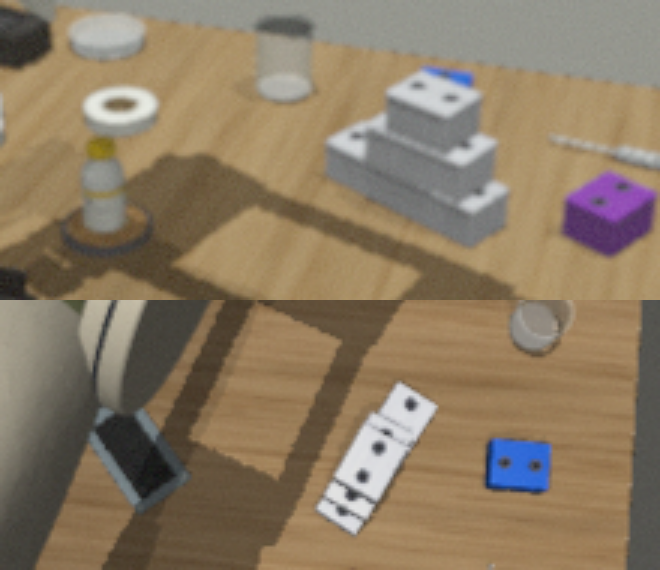

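Bottle upright and centred on the coaster. The pile is intact, and the bolt holes now give good centres, measured next.

```bash
python3 -c "
from h import *
for n,z,p in(('short',.09,[(378,448),(363,477)]),('mid',.06,[(387,431),(351,495)]),('long',.03,[(411,404),(342,510)])):
  w=ray('top',[((u+.5)/3-.5+150,(v-300+.5)/3-.5+150) for u,v in p],z); d=w[0]-w[1]; print(n,w.mean(0).round(4),np.linalg.norm(d[:2]).round(4),np.arctan2(d[1],d[0]).round(3))
"
```

```text
short [ 0.4142 -0.314   0.09  ] 0.0257 -0.504
mid [ 0.4171 -0.3145  0.06  ] 0.0598 -0.539
long [ 0.4255 -0.3228  0.03  ] 0.1068 -0.603
```

apply_moves --deltas '[[60,[-34,42,1],-0.015],[60,[-34,41.5,1],-0.015],[60,[-35,41,1],-0.012],[60,[-35.5,40,1],0],[60,[0,0,0],0]]'

```text
t: 7.52
tool_pos: [0.4122, -0.3149, 0.3385]
orientation: [-3.022, 0.852, 0.007]
force: [0.8, 0.7, -0.3]
opening: 0.0601
```

```bash
python3 -c "
from h import *
plan([(.4148,-.314,.249,1.031,25)],60)"
```

```text
t 7.525 pos [ 0.4122 -0.3149  0.3385] jaw -2.12 q6 1.37 tilt [-0.004 -0.    -1.   ] open 0.0601 F [ 0.8  0.7 -0.3] -> shift [ 2.2 -2.1 89.5] turn None
[[60, [0.6, -0.5, 22.4], np.float64(-0.002)], [60, [0.5, -0.5, 22.4], np.float64(-0.002)], [60, [0.6, -0.5, 22.4], np.float64(-0.002)], [60, [0.5, -0.6, 22.3], np.float64(-0.002)]]
```

apply_moves --deltas '[[60,[0.5,-0.5,25],0],[60,[0,-0.5,25],0],[60,[0,0,25],0],[60,[0,0,14.5],0],[60,[0,0,0],0]]'

```text
t: 8.15
tool_pos: [0.4161, -0.3132, 0.2495]
orientation: [-3.024, 0.846, 0.005]
force: [-0.2, -0.7, 0.3]
opening: 0.0601
```

apply_moves --deltas '[[50,[0,0,0],0],[43,[0,0,0],0],[35,[0,0,0],0],[30,[0,0,0],0],[30,[0,0,0],0]]' --grip_force 25

```text
t: 8.78
tool_pos: [0.4166, -0.3143, 0.2522]
orientation: [3.024, -0.847, 0.002]
force: [-1.1, -0.5, 5.4]
opening: 0.0402
```

apply_moves --deltas '[[30,[0,0,0],0],[30,[0,0,-15],0],[30,[0,0,-25],0],[30,[0,0,-25],0],[30,[0,0,0],0]]'

```text
t: 9.4
tool_pos: [0.417, -0.3144, 0.3189]
orientation: [3.023, -0.847, 0.006]
force: [0.1, -0.9, -1.7]
opening: 0.0399
```

```bash
python3 -c "
from h import *
plan([(.4975,-.0752,.30,.602+np.pi/2,50),(.4975,-.0752,.205,None,30)],30)"
```

```text
t 9.4 pos [ 0.417  -0.3144  0.3189] jaw -2.117 q6 1.37 tilt [ 0.004  0.001 -1.   ] open 0.0399 F [ 0.1 -0.9 -1.7] -> shift [ -55.9 -246.3  113.5] turn None
[[30, [-7.9, -35.2, 2.6], np.float64(-0.164)], [30, [-2.1, -36.0, 2.6], np.float64(-0.164)], [30, [3.8, -35.9, 2.7], np.float64(-0.164)], [30, [9.6, -34.7, 2.6], np.float64(-0.164)], [30, [15.2, -32.7, 2.7], np.float64(-0.164)]]
[[30, [20.3, -29.8, 2.6], np.float64(-0.164)], [30, [24.9, -26.1, 2.7], np.float64(-0.164)], [30, [-0.0, -0.1, 23.7], 0.0], [30, [-0.0, -0.1, 23.8], 0.0], [30, [-0.0, -0.1, 23.7], 0.0]]
[[30, [-0.1, -0.1, 23.8], 0.0]]
```

apply_moves --deltas '[[30,[-8,-35,2.5],-0.164],[30,[-2,-36,2.5],-0.164],[30,[4,-36,2.5],-0.164],[30,[9.5,-35,2.5],-0.164],[30,[15,-32.5,2.5],-0.164]]'

```text
t: 10.02
tool_pos: [0.4734, -0.1416, 0.3023]
orientation: [-3.11, -0.437, 0.002]
force: [0.5, 0.4, -1.2]
opening: 0.0401
```

apply_moves --deltas '[[30,[20.5,-30,2.5],-0.164],[30,[25,-26,2.5],-0.164],[30,[0,0,20],0],[30,[0,0,30],0],[30,[0,0,0],0]]'

```text
t: 10.65
tool_pos: [0.4949, -0.0738, 0.2451]
orientation: [-2.997, -0.93, 0.01]
force: [0.6, 0.2, -1.7]
opening: 0.0394
```

```bash
python3 -c "
from h import *
im=viewer.read_camera('side')
cv2.imwrite('pics/s5.png',cv2.resize(im[170:340,180:340],None,fx=3.5,fy=3.5))
plan([(.4975,-.0752,.205,.602+np.pi/2,25)],30)"
```

```text
t 10.7 pos [ 0.4959 -0.0741  0.2471] jaw -0.969 q6 0.72 tilt [-0.003 -0.003 -1.   ] open 0.0399 F [-0.2 -0.2 -0.9] -> shift [ 0.9  1.9 42.1] turn None
[[30, [0.4, 1.0, 21.0], np.float64(-0.0)], [30, [0.5, 0.9, 21.1], np.float64(-0.0)]]
```

View pics/s5.png

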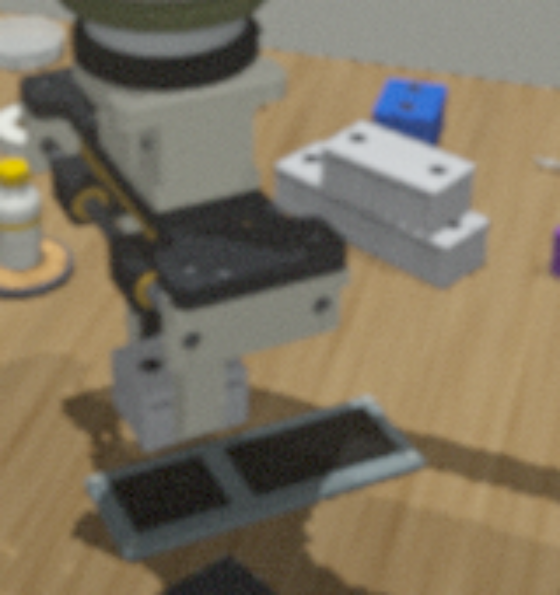

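Short block held level over the short pad (pad at (165,490), block foot at (155,440) in the crop); plate corners are at (93,478), (372,400), (425,458), (130,556). I'll use these to cross-check the plate pose.

```bash
python3 -c "
from h import *
px=up([(93,478),(372,400),(425,458),(130,556)],3.5,180,170)
print(ray('side',px,.006).round(4))
lo=[(.076,-.028,.006),(-.076,-.028,.006),(-.076,.028,.006),(.076,.028,.006)]
ob=[('side',l,p) for l,p in zip(lo,px)]
print(fit(ob,[.46,-.1,.6]))
pt=up([(132,41),(50,98),(207,330),(292,268)],5,155,155)
lt=[(.076,-.028,.006),(.076,.028,.006),(-.076,.028,.006),(-.076,-.028,.006)]
print(fit(ob+[('top',l,p) for l,p in zip(lt,pt)],[.46,-.1,.6]))
"
```

```text
[[ 0.5344 -0.0768  0.006 ]
 [ 0.4128 -0.1567  0.006 ]
 [ 0.3837 -0.1175  0.006 ]
 [ 0.506  -0.0303  0.006 ]]
(array([ 0.45955832, -0.09651065,  0.60812118]), array([2.2, 2.2, 1.5, 0.1]))
(array([ 0.46017252, -0.09798171,  0.60857506]), array([2.4, 2.8, 1.2, 0.6, 0.9, 2.2, 1.1, 0.6]))
```

apply_moves --deltas '[[30,[1,0,20],0],[30,[0.5,0,15],0],[30,[0,0,6],0],[30,[0,0,2],0],[30,[0,0,0],0]]'

```text
t: 11.32
tool_pos: [0.4984, -0.0737, 0.2062]
orientation: [3.0, 0.931, 0.001]
force: [-0.1, -0.5, -1.9]
opening: 0.0396
```

```bash
python3 -c "
from h import *
go(.4967,-.073,.199,.605+np.pi/2)"
```

```text
t 11.325 pos [ 0.4984 -0.0737  0.2062] jaw -0.969 q6 0.72 tilt [ 0.  0. -1.] open 0.0396 F [-0.1 -0.5 -1.9] -> shift [-1.  -1.5  7.2] turn -0.003289429054500914
```

apply_moves --deltas '[[30,[-1,-1.5,2.5],0],[30,[0,0,2],0],[30,[0,0,1.5],0],[30,[0,0,1.5],0],[30,[0,0,0],0]]'

```text
t: 11.95
tool_pos: [0.4966, -0.0729, 0.2001]
orientation: [-3.0, -0.931, 0.001]
force: [-11.2, 2.7, 21.2]
opening: 0.0397
```

```bash
python3 -c "
from h import *
go(.4967,-.073,.199,.605+np.pi/2)"
```

```text
t 11.95 pos [ 0.4966 -0.0729  0.2001] jaw -0.969 q6 0.72 tilt [-0.001 -0.    -1.   ] open 0.0397 F [-11.2   2.7  21.2] -> shift [0.  0.1 1.1] turn -0.0030817512036183103
```

apply_moves --deltas '[[45,[0,0,-1],0],[55,[0,0,0],0],[60,[0,0,0],0],[60,[0,0,-10],0],[60,[0,0,-40],0]]'

```text
t: 12.58
tool_pos: [0.4951, -0.0726, 0.2477]
orientation: [-2.998, -0.93, 0.007]
force: [-0.1, 0.0, 0.5]
opening: 0.0596
```

apply_moves --deltas '[[60,[0,0,-50],0],[60,[0,0,0],0]]'

```text
t: 12.82
tool_pos: [0.4984, -0.0734, 0.3049]
orientation: [2.996, 0.93, 0.013]
force: [0.4, 0.1, 1.2]
opening: 0.06
```

```bash
python3 -c "
from h import *
im=viewer.read_camera('side');t=viewer.read_camera('top')
cv2.imwrite('pics/s6.png',np.vstack([cv2.resize(im[190:310,170:370],None,fx=3,fy=3),cv2.resize(t[160:240,150:350],None,fx=3,fy=3)]))
go(.4155,-.314,.3,1.0)"
```

```text
t 12.925 pos [ 0.4968 -0.073   0.3002] jaw -0.969 q6 0.72 tilt [ 0.001  0.002 -1.   ] open 0.0603 F [ 0.   0.2 -0.5] -> shift [-2.034e+02  1.527e+02  2.000e-01] turn 1.1725957975253962
```

View pics/s6.png

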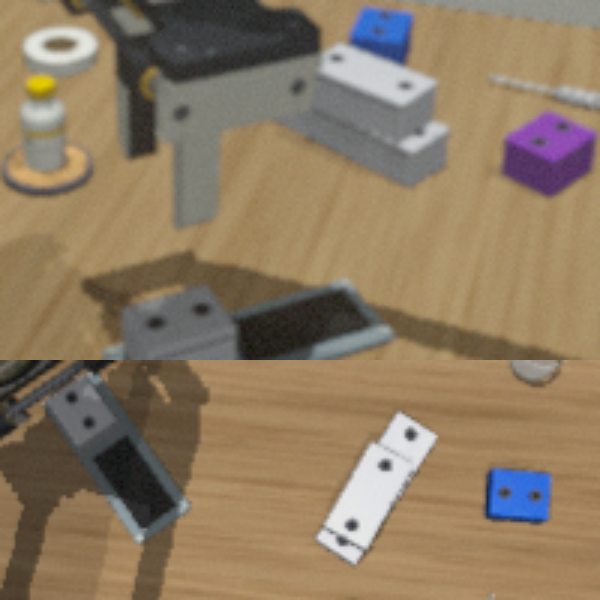

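Short block stands on its pad. Mid holes are at (385,465) and (351,525), the placed short block's at (71,397) and (89,422).

```bash
python3 -c "
from h import *
for n,z,p in(('mid',.06,[(385,465),(351,525)]),('long',.03,[(411,434),(342,541)]),('short',.038,[(71,397),(89,422)])):
  w=ray('top',[((u+.5)/3-.5+150,(v-360+.5)/3-.5+160) for u,v in p],z); d=w[0]-w[1]; c=w.mean(0); print(n,c.round(4),np.linalg.norm(d[:2]).round(4),np.arctan2(d[1],d[0]).round(3))
print((Rn.from_euler('z',-.605).as_matrix()@(c-[.4605,-.098,0])).round(4))
# plate corners lower end in the same picture
w=ray('top',[((u+.5)/3-.5+150,(v-360+.5)/3-.5+160) for u,v in [(142,541),(187,507)]],.006); print('plate -x end mid',w.mean(0), 'expect',.4605-.076*np.cos(.605),-.098-.076*np.sin(.605))
plan([(.416,-.314,.28,1.005,50),(.416,-.314,.222,None,25)],60)"
```

```text
mid [ 0.4155 -0.3137  0.06  ] 0.0561 -0.542
long [ 0.4251 -0.3228  0.03  ] 0.1074 -0.599
short [ 0.4952 -0.075   0.038 ] 0.0267 0.617
[ 0.0416 -0.0009  0.038 ]
plate -x end mid [ 0.40011135 -0.14184593  0.006     ] expect 0.39798984057993914 -0.1412259177956764
t 12.925 pos [ 0.4968 -0.073   0.3002] jaw -0.969 q6 0.72 tilt [ 0.001  0.002 -1.   ] open 0.0603 F [ 0.   0.2 -0.5] -> shift [-203.2  152.8   78.2] turn None
[[60, [-29.0, 21.8, 2.9], np.float64(0.167)], [60, [-25.0, 26.4, 2.9], np.float64(0.167)], [60, [-20.2, 30.1, 2.9], np.float64(0.167)], [60, [-14.9, 33.1, 2.9], np.float64(0.167)], [60, [-9.3, 35.1, 2.9], np.float64(0.167)]]
[[60, [-3.3, 36.2, 2.8], np.float64(0.167)], [60, [2.8, 36.2, 2.9], np.float64(0.167)], [60, [-0.0, 0.0, 19.3], 0.0], [60, [-0.0, 0.0, 19.3], 0.0], [60, [-0.1, 0.1, 19.4], 0.0]]
```

apply_moves --deltas '[[60,[-29,22,3],0.167],[60,[-25,26.5,3],0.167],[60,[-20,30,3],0.167],[60,[-15,33,3],0.167],[60,[-9,35,3],0.167]]'

```text
t: 13.55
tool_pos: [0.4381, -0.2455, 0.2823]
orientation: [-3.118, 0.374, 0.004]
force: [0.1, -0.1, 0.4]
opening: 0.06
```

apply_moves --deltas '[[60,[-3.5,36,3],0.167],[60,[3,36,2],0.155],[60,[0,0,0],0],[60,[0,0,0],0]]'

```text
t: 14.05
tool_pos: [0.4159, -0.3128, 0.2779]
orientation: [-3.02, 0.859, 0.003]
force: [-0.0, 0.6, 1.2]
opening: 0.0601
```

```bash
python3 -c "
from h import *
plan([(.416,-.314,.221,1.02,25)],60)"
```

```text
t 14.05 pos [ 0.4159 -0.3128  0.2779] jaw -2.125 q6 1.38 tilt [-0.002 -0.001 -1.   ] open 0.0601 F [-0.   0.6  1.2] -> shift [ 0.8  1.  56.9] turn None
[[60, [0.3, 0.3, 19.0], np.float64(-0.001)], [60, [0.3, 0.4, 19.0], np.float64(-0.001)], [60, [0.2, 0.3, 18.9], np.float64(-0.001)]]
```

apply_moves --deltas '[[60,[0.5,0.5,20],0],[60,[0,0,22],0],[60,[0,0,15],0],[60,[0,0,0],0]]'

```text
t: 14.55
tool_pos: [0.4162, -0.313, 0.2207]
orientation: [-3.021, 0.858, 0.004]
force: [-1.0, 0.2, 0.3]
opening: 0.0605
```

apply_moves --deltas '[[50,[0,0,0],0],[43,[0,0,0],0],[35,[0,0,0],0],[30,[0,0,0],0],[30,[0,0,0],0]]' --grip_force 30

```text
t: 15.18
tool_pos: [0.4168, -0.3145, 0.2231]
orientation: [3.021, -0.861, 0.002]
force: [-0.7, 0.9, 6.4]
opening: 0.0401
```

```bash
python3 -c "
from h import *
go(.416,-.314,.221,1.02)"
```

```text
t 15.175 pos [ 0.4168 -0.3145  0.2231] jaw -2.126 q6 1.38 tilt [ 0.001  0.    -1.   ] open 0.0401 F [-0.7  0.9  6.4] -> shift [-0.9 -0.   2.1] turn -0.004412335668378731
```

apply_moves --deltas '[[30,[0,0,0],0],[30,[0,0,-15],0],[30,[0,0,-30],0],[30,[0,0,-30],0],[30,[0,0,0],0]]'

```text
t: 15.8
tool_pos: [0.4173, -0.3149, 0.3003]
orientation: [3.019, -0.86, 0.008]
force: [0.5, -0.3, -2.9]
opening: 0.0398
```

```bash
python3 -c "
from h import *
plan([(.436,-.115,.285,.605+np.pi/2,50)],30)"
```

```text
t 15.8 pos [ 0.4173 -0.3149  0.3003] jaw -2.126 q6 1.38 tilt [ 0.005  0.001 -1.   ] open 0.0398 F [ 0.5 -0.3 -2.9] -> shift [ -89.5 -179.8   14.6] turn None
[[30, [-12.8, -25.7, 2.1], np.float64(-0.166)], [30, [-8.4, -27.4, 2.1], np.float64(-0.166)], [30, [-3.7, -28.5, 2.1], np.float64(-0.166)], [30, [1.0, -28.7, 2.1], np.float64(-0.166)], [30, [5.8, -28.1, 2.1], np.float64(-0.166)]]
[[30, [10.3, -26.7, 2.1], np.float64(-0.166)], [30, [14.6, -24.7, 2.0], np.float64(-0.166)]]
```

apply_moves --deltas '[[30,[-13,-25.5,2],-0.166],[30,[-8.5,-27.5,2],-0.166],[30,[-3.5,-28.5,2],-0.166],[30,[1,-28.5,2],-0.166],[30,[6,-28,2],-0.166]]'

```text
t: 16.42
tool_pos: [0.4292, -0.1703, 0.2855]
orientation: [-3.109, -0.438, 0.003]
force: [0.1, -0.9, -2.0]
opening: 0.0403
```

apply_moves --deltas '[[30,[10,-26.5,2],-0.166],[30,[14.5,-24.5,2],-0.166],[30,[0,0,20],0],[30,[0,0,20],0],[30,[0,0,0],0]]'

```text
t: 17.05
tool_pos: [0.4334, -0.1143, 0.2403]
orientation: [-2.995, -0.938, 0.007]
force: [0.4, 0.6, -2.3]
opening: 0.0397
```

apply_moves --deltas '[[30,[0,0,15],0],[30,[0,0,0],0],[30,[0,0,0],0]]'

```text
t: 17.42
tool_pos: [0.4351, -0.1151, 0.2285]
orientation: [2.998, 0.938, 0.0]
force: [-0.3, 0.0, -1.7]
opening: 0.0398
```

```bash
python3 -c "
from h import *
im=viewer.read_camera('side')
cv2.imwrite('pics/s7.png',cv2.resize(im[170:340,180:340],None,fx=3.5,fy=3.5))
plan([(.436,-.115,.2005,.605+np.pi/2,25)],30)"
```

```text
t 17.475 pos [ 0.4352 -0.1151  0.2287] jaw -0.964 q6 0.59 tilt [ 0.     0.001 -1.   ] open 0.0399 F [-0.6  0.5 -1.7] -> shift [ 0.7  0.3 28.2] turn None
[[30, [0.4, 0.2, 14.1], np.float64(0.001)], [30, [0.3, 0.1, 14.1], np.float64(0.001)]]
```

View pics/s7.png

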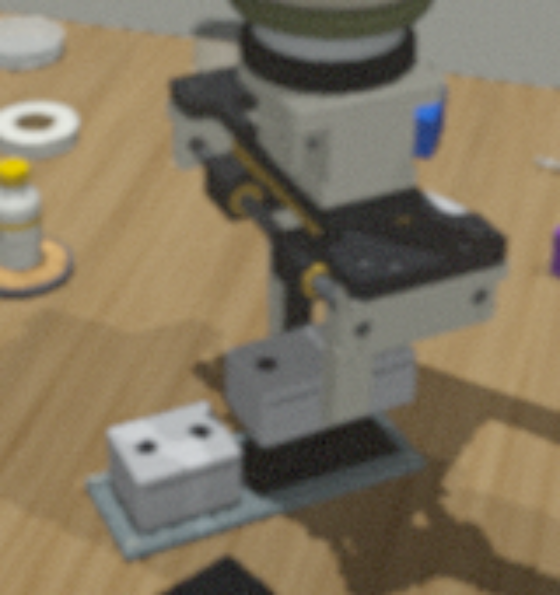

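Mid block held over the long pad, clear of the short one. Lower it.

apply_moves --deltas '[[30,[2,0,12],0],[30,[0,0,8],0],[30,[0,0,3],0],[30,[0,0,0],0],[30,[0,0,0],0]]'

```text
t: 18.1
tool_pos: [0.4367, -0.1139, 0.2054]
orientation: [2.998, 0.939, 0.0]
force: [-0.7, -0.4, -2.1]
opening: 0.0398
```

apply_moves --deltas '[[30,[0,0,2],0],[30,[0,0,1.5],0],[30,[0,0,1.5],0],[30,[0,0,0],0]]'

```text
t: 18.6
tool_pos: [0.4367, -0.1139, 0.201]
orientation: [-2.998, -0.939, 0.0]
force: [-5.9, 1.3, 8.5]
opening: 0.0402
```

```bash
python3 -c "
from h import *
go(.437,-.1143,.2005,.605+np.pi/2)"
```

```text
t 18.6 pos [ 0.4367 -0.1139  0.201 ] jaw -0.964 q6 0.6 tilt [-0. -0. -1.] open 0.0402 F [-5.9  1.3  8.5] -> shift [-0.   0.5  0.5] turn 0.001865466426384188
```

apply_moves --deltas '[[45,[0,0,0],0],[55,[0,0,0],0],[60,[0,0,0],0],[60,[0,0,-10],0],[60,[0,0,-40],0]]'

```text
t: 19.23
tool_pos: [0.4353, -0.1134, 0.249]
orientation: [-2.995, -0.938, 0.006]
force: [-0.1, 0.3, 0.8]
opening: 0.0599
```

apply_moves --deltas '[[60,[0,0,-50],0],[60,[0,0,0],0]]'

```text
t: 19.48
tool_pos: [0.4384, -0.1145, 0.3057]
orientation: [2.993, 0.937, 0.011]
force: [0.3, -0.4, -0.6]
opening: 0.06
```

```bash
python3 -c "
from h import *
im=viewer.read_camera('side');t=viewer.read_camera('top')
cv2.imwrite('pics/s8.png',np.vstack([cv2.resize(im[190:310,170:370],None,fx=3,fy=3),cv2.resize(t[160:240,150:350],None,fx=3,fy=3)]))
plan([(.4255,-.323,.27,-.602+np.pi/2,50)],60)"
```

```text
t 19.575 pos [ 0.4368 -0.1139  0.3012] jaw -0.964 q6 0.6 tilt [ 0.001  0.002 -1.   ] open 0.0606 F [ 0.   0.9 -0.6] -> shift [-128.6  165.3   31.3] turn None
[[60, [-18.4, 23.6, 4.5], np.float64(0.173)], [60, [-14.0, 26.4, 4.5], np.float64(0.173)], [60, [-9.3, 28.4, 4.5], np.float64(0.173)], [60, [-4.2, 29.6, 4.5], np.float64(0.173)], [60, [0.9, 29.9, 4.4], np.float64(0.173)]]
[[60, [6.1, 29.3, 4.5], np.float64(0.173)], [60, [11.0, 27.9, 4.4], np.float64(0.173)]]
```

View pics/s8.png

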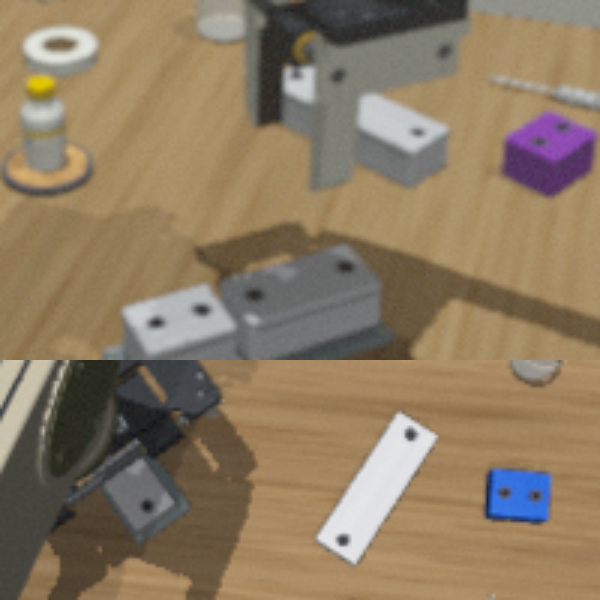

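Both blocks stand on their pads; the long block is unmoved (holes at (411,434) and (342,540)). Fetch it.

apply_moves --deltas '[[60,[-18.5,23.5,4.5],0.173],[60,[-14,26.5,4.5],0.173],[60,[-9.5,28.5,4.5],0.173],[60,[-4,29.5,4.5],0.173],[60,[1,30,4.5],0.173]]'

```text
t: 20.2
tool_pos: [0.4277, -0.2638, 0.2758]
orientation: [-3.113, 0.413, 0.004]
force: [-0.2, 0.4, 0.2]
opening: 0.0599
```

apply_moves --deltas '[[60,[6,29.5,4.5],0.173],[60,[11,28,4.5],0.173],[60,[0,0,20],0],[60,[0,0,10],0],[60,[0,0,0],0]]'

```text
t: 20.82
tool_pos: [0.4243, -0.3224, 0.2368]
orientation: [-2.998, 0.933, 0.006]
force: [-0.1, 0.3, 0.7]
opening: 0.06
```

```bash
python3 -c "
from h import *
viewer.read_camera('top')
plan([(.4255,-.323,.192,-.602+np.pi/2,20)],60)"
```

```text
t 20.875 pos [ 0.4248 -0.3227  0.2379] jaw -2.174 q6 1.43 tilt [-0.002 -0.    -1.   ] open 0.0601 F [ 0.1 -0.5 -0.1] -> shift [ 0.9 -0.2 45.9] turn None
[[60, [0.3, -0.1, 15.3], np.float64(-0.001)], [60, [0.3, -0.0, 15.3], np.float64(-0.001)], [60, [0.3, -0.1, 15.3], np.float64(-0.001)]]
```

apply_moves --deltas '[[60,[0,0,18],0],[60,[0,0,18],0],[60,[0,0,9],0],[60,[0,0,0],0],[60,[0,0,0],0]]'

```text
t: 21.5
tool_pos: [0.4252, -0.3236, 0.1941]
orientation: [2.999, -0.935, 0.001]
force: [0.2, -0.4, 0.1]
opening: 0.0599
```

apply_moves --deltas '[[50,[0,0,0],0],[43,[0,0,0],0],[35,[0,0,0],0],[30,[0,0,0],0],[30,[0,0,0],0]]' --grip_force 40

```text
t: 22.12
tool_pos: [0.4252, -0.3234, 0.1941]
orientation: [2.999, -0.935, 0.001]
force: [0.9, 2.4, 4.1]
opening: 0.0395
```

```bash
python3 -c "
from h import *
go(.4255,-.323,.192,.969)"
```

```text
t 22.125 pos [ 0.4252 -0.3234  0.1941] jaw -2.175 q6 1.43 tilt [ 0.001 -0.    -1.   ] open 0.0395 F [0.9 2.4 4.1] -> shift [-0.  -0.5  2.1] turn -0.002385326460803583
```

apply_moves --deltas '[[30,[0,0,0],0],[30,[0,0,-20],0],[30,[0,0,-40],0],[30,[0,0,-45],0],[30,[0,0,0],0]]'

```text
t: 22.75
tool_pos: [0.4259, -0.3244, 0.3023]
orientation: [2.996, -0.934, 0.009]
force: [0.3, -1.2, -3.5]
opening: 0.0398
```

```bash
python3 -c "
from h import *
plan([(.4605,-.098,.295,.605+np.pi/2,50)],30)"
```

```text
t 22.75 pos [ 0.4259 -0.3244  0.3023] jaw -2.175 q6 1.43 tilt [ 0.006  0.001 -1.   ] open 0.0398 F [ 0.3 -1.2 -3.5] -> shift [-100.3 -206.     6.4] turn None
[[30, [-14.3, -29.4, 0.9], np.float64(-0.173)], [30, [-9.0, -31.5, 0.9], np.float64(-0.173)], [30, [-3.5, -32.5, 0.9], np.float64(-0.173)], [30, [2.1, -32.7, 0.9], np.float64(-0.173)], [30, [7.8, -31.8, 0.9], np.float64(-0.173)]]
[[30, [13.1, -30.0, 0.9], np.float64(-0.173)], [30, [18.0, -27.3, 1.0], np.float64(-0.173)]]
```

apply_moves --deltas '[[30,[-14.5,-29.5,1],-0.173],[30,[-9,-31.5,1],-0.173],[30,[-3.5,-32.5,1],-0.173],[30,[2,-32.5,1],-0.173],[30,[8,-32,1],-0.173]]'

```text
t: 23.38
tool_pos: [0.4488, -0.1601, 0.2911]
orientation: [-3.112, -0.417, 0.005]
force: [0.8, 0.4, -3.1]
opening: 0.04
```

apply_moves --deltas '[[30,[13,-30,1],-0.173],[30,[18,-27.5,1],-0.173],[30,[0,0,20],0],[30,[0,0,15],0],[30,[0,0,0],0]]'

```text
t: 24.0
tool_pos: [0.4579, -0.0964, 0.2539]
orientation: [-2.996, -0.937, 0.007]
force: [0.0, 1.0, -3.3]
opening: 0.0399
```

apply_moves --deltas '[[30,[0,0,0],0],[30,[0,0,0],0]]'

```text
t: 24.25
tool_pos: [0.4596, -0.097, 0.2574]
orientation: [2.998, 0.937, 0.002]
force: [-0.4, -0.1, -3.7]
opening: 0.0397
```

```bash
python3 -c "
from h import *
im=viewer.read_camera('side')
cv2.imwrite('pics/s9.png',cv2.resize(im[170:340,180:340],None,fx=3.5,fy=3.5))
plan([(.4605,-.098,.232,.605+np.pi/2,25)],30)"
```

```text
t 24.3 pos [ 0.4596 -0.0969  0.2575] jaw -0.965 q6 0.65 tilt [ 0.001  0.001 -1.   ] open 0.0397 F [ 0.1  0.7 -3.3] -> shift [ 0.1  1.4 25.5] turn None
[[30, [0.1, 0.7, 12.7], np.float64(0.001)], [30, [0.0, 0.7, 12.8], np.float64(0.001)]]
```

View pics/s9.png

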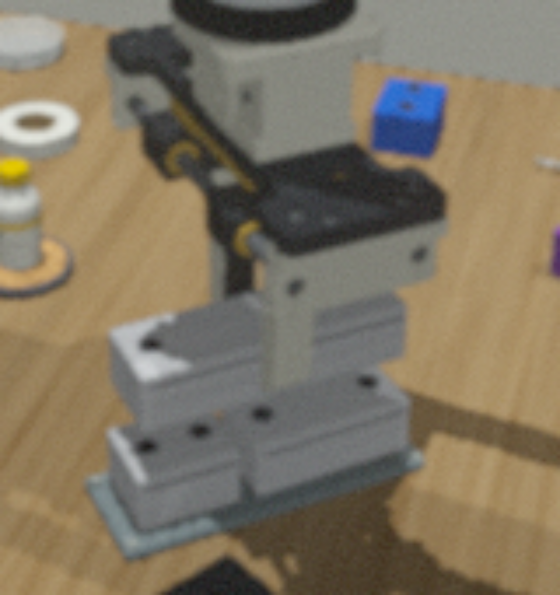

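Long block squarely over the joint, both lower blocks parallel to the plate. Lower.

apply_moves --deltas '[[30,[0,1,12],0],[30,[0,0,8],0],[30,[0,0,2],0],[30,[0,0,0],0],[30,[0,0,0],0]]'

```text
t: 24.92
tool_pos: [0.46, -0.0974, 0.235]
orientation: [2.998, 0.939, 0.001]
force: [0.1, -0.3, -3.4]
opening: 0.0395
```

apply_moves --deltas '[[30,[0,0,1.5],0],[30,[0,0,1.5],0],[30,[0,0,1],0],[30,[0,0,0],0]]'

```text
t: 25.42
tool_pos: [0.4601, -0.0974, 0.232]
orientation: [2.998, 0.939, 0.0]
force: [-6.2, 1.9, 10.9]
opening: 0.0396
```

```bash
python3 -c "
from h import *
go(.4605,-.098,.232,.605+np.pi/2)"
```

```text
t 25.425 pos [ 0.4601 -0.0974  0.232 ] jaw -0.964 q6 0.65 tilt [ 0.  0. -1.] open 0.0396 F [-6.2  1.9 10.9] -> shift [0.  0.7 0. ] turn 0.001848236950522164
```

Contact at the expected height. Release, retreat up and away so that both cameras see everything.

apply_moves --deltas '[[45,[0,0,0],0],[55,[0,0,0],0],[60,[0,0,0],0],[60,[0,0,-10],0],[60,[0,0,-40],0]]'

```text
t: 26.05
tool_pos: [0.4586, -0.097, 0.2793]
orientation: [-2.995, -0.938, 0.007]
force: [1.0, 0.0, 0.5]
opening: 0.06
```

apply_moves --deltas '[[60,[0,0,-55],0],[60,[0,0,-40],0],[60,[0,40,0],0],[60,[0,58,0],0],[60,[0,58,0],0]]'

```text
t: 26.68
tool_pos: [0.5497, -0.2268, 0.377]
orientation: [2.997, 0.939, 0.002]
force: [0.3, -0.3, 0.5]
opening: 0.0604
```

apply_moves --deltas '[[60,[-30,50,0],0],[60,[-30,50,0],0],[60,[-20,30,0],0],[60,[0,0,0],0],[60,[0,0,0],0]]'

```text
t: 27.3
tool_pos: [0.5572, -0.3774, 0.3759]
orientation: [-2.998, -0.938, -0.0]
force: [0.8, 0.6, -0.3]
opening: 0.0596
```

```bash
python3 -c "
from h import *
im=viewer.read_camera('side');t=viewer.read_camera('top')
cv2.imwrite('pics/s10.png',np.vstack([cv2.resize(im[170:330,150:350],None,fx=3,fy=3)[:300+180-180+40],cv2.resize(t[110:200+10,150:350],None,fx=3,fy=3)[:260]]))
cv2.imwrite('pics/s10b.png',np.vstack([cv2.resize(im[240:340,170:330],None,fx=3.5,fy=3.5)[:300],cv2.resize(t[150:235,140:300],None,fx=3.5,fy=3.5)]))
go(.4,-.3)"
```

```text
t 27.4 pos [ 0.5575 -0.3767  0.3761] jaw -0.963 q6 0.29 tilt [ 0. -0. -1.] open 0.0595 F [-0.5 -1.2 -1.2] -> shift [ -85.4 -152.9   -0. ] turn None
```

View pics/s10.png

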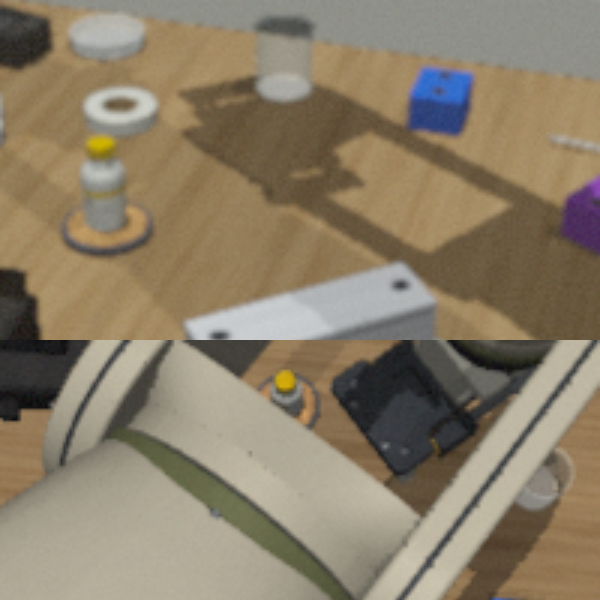

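View pics/s10b.png

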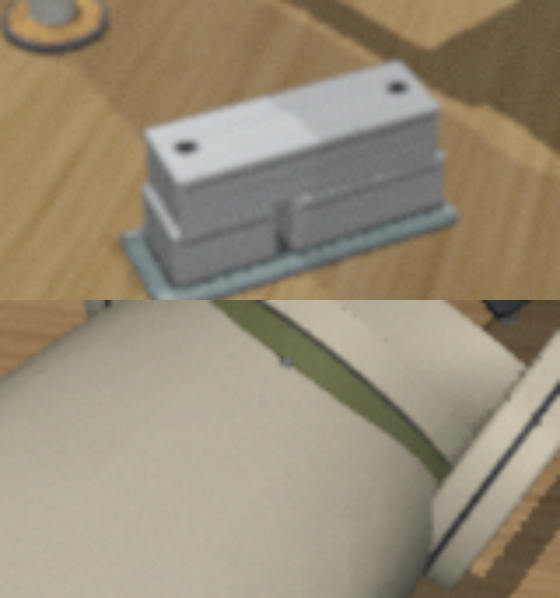

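The riser stands on the plate, bridged and flat; the bottle is upright on the coaster; beaker and tape roll are in place. Numeric check from the side view (the arm hides the plate from above):

```bash
python3 -c "
from h import *
P=np.array([.4605,-.098,0]);R=Rn.from_euler('z',-.605).as_matrix()
def s(n,pts,z,k=3.5,x0=170,y0=240):
  w=ray('side',up(pts,k,x0,y0),z); print(n,w.mean(0).round(4),'plate frame',(R@(w-P).T).T.round(4).tolist(),'mean',(R@(w.mean(0)-P)).round(4))
s('long holes',[(186,147),(398,88)],.068)
s('plate corners +x-y,-x+y',[(124,238),(457,213)],.006)
s('short +x+y bottom, mid -x+y bottom',[(176,285),(441,203)],.008)
s('short/mid +y bottom joint',[(278,255),(292,252)],.008)
s('bottle foot front',[(104,230)],.006,3,150,170); s('coaster',[(107,227)],.006,3,150,170); s('cap',[(101,146)],.066,3,150,170)
"
```

```text
long holes [ 0.4599 -0.0956  0.068 ] plate frame [[0.0537, 0.0022, 0.068], [-0.0518, 0.0024, 0.068]] mean [0.0009 0.0023 0.068 ]
plate corners +x-y,-x+y [ 0.4603 -0.0952  0.006 ] plate frame [[0.0757, -0.0222, 0.006], [-0.0729, 0.0271, 0.006]] mean [0.0014 0.0024 0.006 ]
short +x+y bottom, mid -x+y bottom [ 0.4487 -0.0828  0.008 ] plate frame [[0.0663, 0.0188, 0.008], [-0.0684, 0.0197, 0.008]] mean [-0.001   0.0192  0.008 ]
short/mid +y bottom joint [ 0.4602 -0.0732  0.008 ] plate frame [[0.0171, 0.0201, 0.008], [0.0105, 0.021, 0.008]] mean [0.0138 0.0206 0.008 ]
bottle foot front [ 0.6196 -0.239   0.006 ] plate frame [[0.0507, -0.2065, 0.006]] mean [ 0.0507 -0.2065  0.006 ]
coaster [ 0.6187 -0.2427  0.006 ] plate frame [[0.0478, -0.209, 0.006]] mean [ 0.0478 -0.209   0.006 ]
cap [ 0.6197 -0.2441  0.066 ] plate frame [[0.0478, -0.2108, 0.066]] mean [ 0.0478 -0.2108  0.066 ]
```

```bash
python3 -c "
from h import *
print(order.close_job())"
```

```text
the job is handed in; nothing more can be done
None
```

The riser is built on the base plate and the bottle stands upright on the coaster. I handed the job in at about 27 s of the 128 s allowed.

I moved the bottle first, then the short, middle and long blocks. The gripper was open and clear of everything at the end.

Last checks, from the side camera because the arm hid the plate from above. Positions are in the plate's frame, good to about 2–3 mm:

| Item | Measured | Target |
|---|---|---|
| Middle block, along | about -29 mm | -29 mm |
| Short block, along | about +42 mm | +44 mm |
| Middle and short blocks, across | within 3 mm | 0 |
| Long block, along / across | about 1 mm / 2 mm | 0 / 0 |
| Bottle from coaster centre (cap above coaster centre) | about 2 mm | 0 |

- **Alignment:** the blocks lie flat and squarely along the plate as far as the picture shows.
- **Beaker and tape roll:** they look unmoved; I did not measure them.
- **Disagreement:** the two cameras differed by about 4 mm on the plate's position, so I used a value between the two. No check failed.

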